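Photograph the jug: seat it on the wheel's pins, half-press, then shoot

TASK

Pick up the tall-necked jug on its mounting board and lower the board onto the banding wheel, without dropping it, so that both pins come through its holes and it rests flush; then turn the wheel until the jug stands side-on to the camera (spout and handle to the camera's left and right) and let go. Take its picture with the camera's release button: press it halfway to the first stop, hold it there for about a second while the camera focuses, then press it all the way down, and let it come up again. Do not shift the camera or disturb anything else, and leave the jug seated and side-on.

Things in the scene. Friction and masses are not known exactly. Their poses are not given: they have to be found in the camera images.
- jug: Loose, about 0.5 kg: a tall-necked dark clay jug fixed upright on the middle of a plywood board. Origin at the centre of the board's underside, z up, x along its long side. Board 180 (x) x 110 (y) x 15 mm thick, two through-holes of 12 mm diameter on its x axis at x = +70 and -70 mm. Either way round (half a turn) fits the wheel's pins.
- jug_neck (a point): Middle of the jug's straight round neck, on its axis, 158 mm above the board's underside; axes as the jug's. Neck 36 mm diameter from 135 to 180 mm (its top). Belly radius 43 mm at 40 mm. Spout on the +x side reaches x = 66 mm, 120 mm high; loop handle on the -x side reaches x = -62 mm, its top at 132 mm. Grip the neck with the fingers on its +y and -y sides.
- stand: The banding wheel's heavy cast foot, 140 mm diameter, fixed, carrying the wheel. Origin on the table on the wheel's axis.
- wheel_top (a point): Centre of the upper face of the banding wheel: a plain round metal turntable, 200 mm diameter, upper face 45 mm above the table, on a fixed heavy foot. Its x axis runs through the two pins; z up. The wheel turns by hand about its vertical axis with slight friction (0.05 N m) and stays where it is left, up to 1.6 rad either way from its middle.
- pin_a (a point): Tip of one of the wheel's two upright pins: 70 mm from the wheel's centre along the wheel's +x, pin 9.5 mm diameter, standing 12 mm above the wheel's upper face, the last 4 mm tapered to 4.4 mm diameter.
- pin_b (a point): Tip of the other pin, same size, 70 mm from the centre along the wheel's -x.
- wheel (a joint): Turn of the banding wheel in its foot, rad, growing counter-clockwise seen from above; its middle, 0, is not related to the camera.
- camera: Loose black camera on a table tripod, 1 kg, feet on a circle of 78 mm radius. Origin on the table under its centre, z up, y where the lens looks, x to the camera's right. Body 128 (x) x 36 (y) mm, top plate 143 mm up, lens to y = 74 mm, hand grip to y = 35 mm, viewfinder hump (x -27 to 16 mm) 161 mm high. The jug is side-on when its x axis is parallel to the camera's, either way round.
- release_top (a point): Top centre of the camera's release button: round metal cap, 17 mm diameter, at camera x = 50, y = 18 mm, 151 mm above the table (8 mm above the top plate). Pushed straight down. First stage: 3 mm of travel, 0.8 N at its start, 2 N at its end, where it meets a first stop that yields only above 6 N. Second stage: 2.5 mm more, 6 to 8 N. It springs up when let go.
- release_half (a joint): First-stage travel of the release, m: 0 up, 0.003 at the first stop (and it stays 0.003 during the second stage).
- release_full (a joint): Second-stage travel of the release, m: 0 until the first stop yields, 0.0025 fully down.
- sweep: Fixed paper backdrop behind the wheel as the camera sees it: upright sheet 320 (x) mm wide, 240 mm high, origin at the foot of its middle, on the table.
- lamp: Fixed small LED panel on a post: foot 90 mm diameter, panel 110 x 18 mm, top 163 mm high. Origin under its middle, on the table.
- vase: Bystander, loose: a squat clay vase 96 mm high on a board of the same kind as the jug's (180 x 110 x 15 mm). Origin at the centre of the board's underside.
- sprayer: Bystander, loose: white spray bottle with a red trigger, 72 mm diameter, 180 mm high. Origin under its middle.
- tub: Bystander, loose: low plastic tub with a purple rim, 108 mm diameter, 70 mm high. Origin under its middle.
- mushroom: Bystander, loose: clay mushroom, 84 mm diameter, 86 mm high. Origin under its middle.
- jar: Bystander, loose: glaze jar, 66 mm diameter, 85 mm high. Origin under its middle.
- brush: Bystander, loose: a brush lying on the table.

How it is judged:
By the outcome, as a careful person would: the job done as asked, in the order asked, and still so for the second after the job is handed in, with the robot touching nothing.
It also fails if it takes over 59 s, if anything falls off the work surface, if the arm or the gripper's body presses on something with over 40 N, if the wrist force passes 120 N, or if a joint passes its speed limit or range.

ROBOT

A 6-joint arm with a two-finger parallel gripper is mounted at the origin on the work surface. World frame = base frame: x ahead of the robot, y to its left, z up, the work surface at z = 0. Lengths are in m, angles in degrees, forces in N, time in s.
With the tool pointing down it reaches from about 0.3 to 0.825 m from the base axis. Payload 5.4 kg.
Tool frame: the origin (TCP) lies midway between the tips of the shut fingers; the grasp point (between the pads) lies 19 mm behind it; z points along the fingers, y is the line along which they close (so a half turn about z gives the same grasp; the last joint's range is limited). The gripper opens to 92 mm and grips with 3 to 60 N. Pads are 20 mm wide; open, the fingers measure 128 mm over their backs; the gripper's body (75 mm by 189 mm) begins 69 mm behind the grasp point.
Start: joints at [57.634, 9.076, 91.501, -0, 79.423, -12.038], TCP at [0.2, 0.539, 0.19] pointing down, gripper open.
Joint ranges: [-166.64, 166.64], [-54.1, 131.32], [10.49, 154.53], [-73.88, 253.88], [9.74, 151.15], [-171.62, 171.62]. Speed limits (degrees/s): [147.25, 147.25, 180, 180, 180, 180].

INTERFACE

Orientations are given as [roll, pitch, yaw] about the fixed x, y, z axes, in that order (R = Rz(yaw) Ry(pitch) Rx(roll)).
In Python, from cell import arm, ticket, read_camera, sense gives the robot as it stands (arm), with the cameras as plain functions, the job (ticket) and the readings as plain functions.
- The arm moves only by the shell command python3 steer.py [OPENING] [FORCE], which reads ROWS from standard input. ROWS is a JSON list of rows, 1 to 5 of them, each written [[dx, dy, dz], turn]: dx, dy, dz in normalised numbers (1 is 1 m), then a turn about the tool's z in parts of the range, where 1.0 means 90 degrees; each row is the pose to reach, as a shift and turn from the pose commanded when the command began, along the tool's axes at that moment; what a row does not reach only later rows make up. A row lasts 1/12 s, in which the tool goes at most 0.0417 m and 7.16 degrees, less where a joint would pass 70% of its speed; a pose out of reach is approached as far as the arm can. OPENING is the finger opening in m, set as the command begins (- or left out keeps the last). The fingers move at their own pace and stop on an object; FORCE is the grip in N (left out, the last holds). Time passes only in rows, so rows that do not move let the fingers close. It prints the time, the measured TCP pose, the force, the opening and the grip force at its end. No shift or turn number may pass 1 either way. Input that does not fit is refused with a message, and nothing moves.
- sense(): the state, without advancing time (a new reading comes with each control period).
- read_camera(name): name is "scene" or "top"; returns a dict with "pixels" (420x560x3 uint8, red, green, blue), "camera_matrix" (3x3 intrinsics, pixels), "k1" (the pictures are not rectified: a ray, as slopes to the right and down, at radius r is drawn at 1 + k1 r^2 times it, then the intrinsics apply), "R" (3x3) and "t" (3): a world point X has camera coordinates R X + t. Camera axes: x right, y down, z forward; pixel columns grow to the right and rows downward; lengths in m; the calibration is good to about 2 mm. A picture is of the moment at which its call begins. There is no depth.
- ticket.close_job(): hands the job in; it is judged then, once.
The state is a dict: "clock": time; "qpos": joint angles; "joint_vel": joint speeds; "joint_efforts": joint torques, N m; "eef_pos": TCP position; "tcp_rot": TCP orientation; "contact_force": force on the tool from outside, world axes, zero at the start; "wrist_torque": the same for the moment, N m; "opening": finger opening in m; "finger_force": force on a finger pad.
Only numpy, scipy, OpenCV 4.12 (cv2) and the standard library are available. Lean on these libraries where they do the work, as an engineer would, in place of code of your own. Each camera call takes 0.05 s, during which the arm holds its last target. There are 200 camera calls.

## Working session

There is one attempt and no reset: what is moved stays moved. The work goes in short steps, Python scripts to look and compute and a shell command to move; the robot and the scene stay as the last step left them, time stands still between calls to the robot, and variables do not carry over. Pictures are saved under pics/ and viewed, at most 10 in all, crops included, and the job is handed in when it is done.

```bash
ls; mkdir -p pics
python3 - <<'E'
from cell import arm, ticket, read_camera, sense
import cv2,pickle
for n in("scene","top"):
    d=read_camera(n); pickle.dump(d,open(f"pics/{n}0.pkl","wb")); cv2.imwrite(f"pics/{n}0.png",d["pixels"][:,:,::-1]); print(n,d["camera_matrix"],d["k1"],d["R"],d["t"])
print(sense())
E
```

```text
cell.py
pics
steer.py
scene [[522.74307044   0.         283.24835972]
 [  0.         522.74307044 212.90355375]
 [  0.           0.           1.        ]] -0.0697222236242955 [[ 0.46419328  0.88556216  0.01744319]
 [ 0.70378904 -0.3568115  -0.61430167]
 [-0.53777838  0.29743103 -0.78887844]] [-0.15543214 -0.31444014  2.01199129]
top [[407.81652456   0.         280.80704603]
 [  0.         407.81652456 204.242212  ]
 [  0.           0.           1.        ]] 0.03261110184647087 [[ 0.02740401 -0.99953894 -0.01307359]
 [-0.9865263  -0.02493238 -0.16169181]
 [ 0.16129131  0.01732844 -0.9867547 ]] [-0.09610592  0.53656378  1.27000472]
{'clock': 0.1, 'qpos': array([ 5.76325310e+01,  9.11160225e+00,  9.15653573e+01,  6.71034505e-04,
        7.94214315e+01, -1.20357080e+01]), 'joint_vel': array([-0.08989634, -0.11265024, -0.12474965,  0.02837581, -0.02682326,
        0.06050905]), 'joint_efforts': array([ 4.29742413e-04, -3.86509573e+01, -3.22958493e+01,  7.02385884e-02,
        3.39628011e-02, -4.18932515e-06]), 'eef_pos': array([0.19945173, 0.53865461, 0.18938878]), 'tcp_rot': array([-1.79903909e+02, -2.11615418e-02,  1.59668098e+02]), 'contact_force': array([ 0.41396119, -0.39567238,  0.48733902]), 'wrist_torque': array([-0.01440056, -0.0274395 , -0.00484625]), 'finger_force': 0.0, 'opening': 0.09154856967841554}
```

View pics/scene0.png

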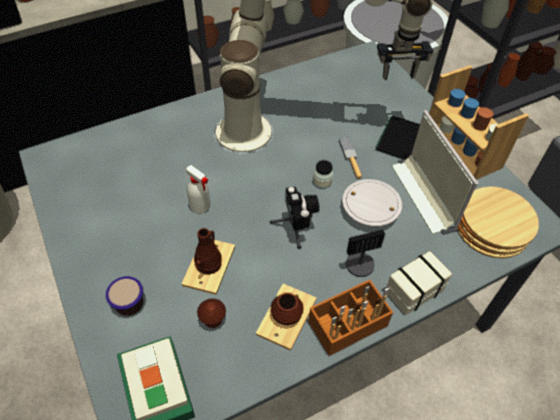

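View pics/top0.png

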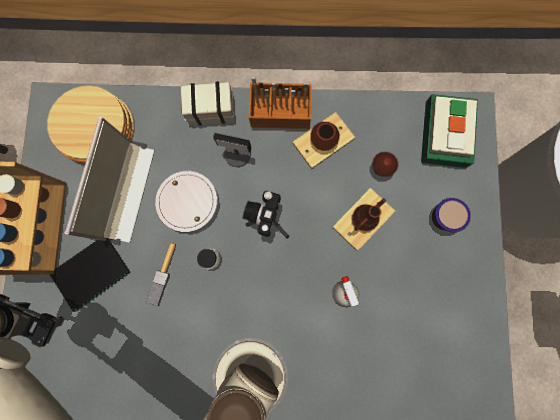

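The scene view has the jug at about (207,260), the camera at (297,205) and the wheel at (372,203). In the top view the jug is at (364,218), the wheel at (186,202) with pins near (175,183) and (197,219), and the camera at (265,213). Next I'll enlarge crops.

Run:
```python
import cv2,pickle,numpy as np
t=cv2.imread("pics/top0.png");s=cv2.imread("pics/scene0.png")
c=lambda im,x,y:cv2.resize(im[y:y+75,x:x+100],None,fx=4,fy=4,interpolation=cv2.INTER_CUBIC)
# tiles: top jug(320,180) top wheel(137,165); top camera (225,175), scene jug(160,222)
m=np.vstack([np.hstack([c(t,315,180),c(t,137,165)]),np.hstack([c(t,220,178),c(s,160,222)])])
cv2.imwrite("pics/m1.png",m)
m=np.vstack([np.hstack([c(s,322,165),c(s,255,175)])])
cv2.imwrite("pics/m2.png",m)
```

```text
(no output)
```

View pics/m1.png

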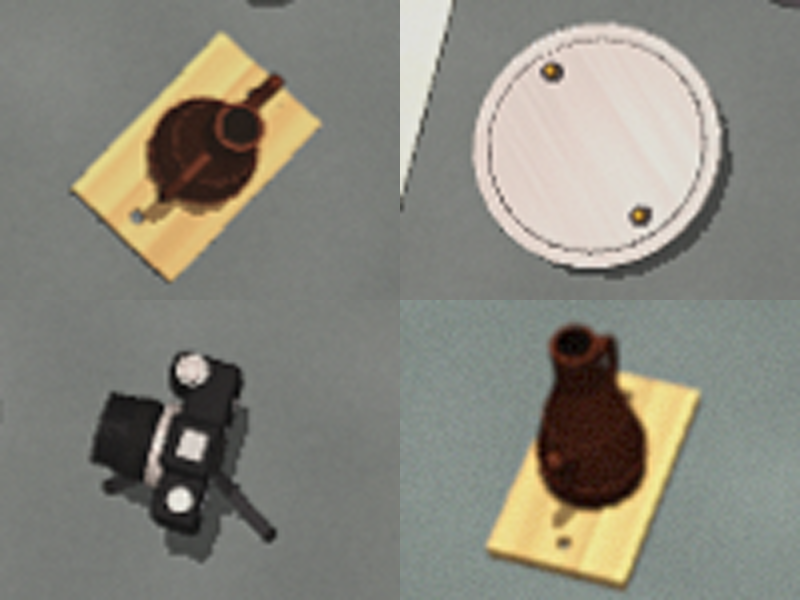

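View pics/m2.png

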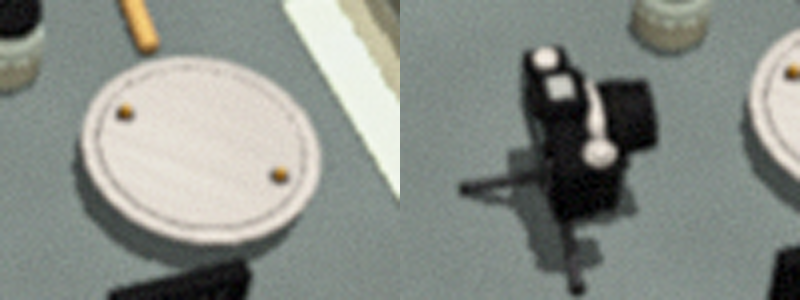

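```bash
cat > h.py <<'E'
import numpy as np,cv2,pickle
from scipy.optimize import least_squares
def proj(d,X):
    c=np.atleast_2d(X)@d["R"].T+d["t"]; s=c[:,:2]/c[:,2:]
    s=s*(1+d["k1"]*(s**2).sum(1,keepdims=True)); K=d["camera_matrix"]
    return s*[K[0,0],K[1,1]]+K[:2,2]
def body(p,P,z0=0):
    c,s=np.cos(p[2]),np.sin(p[2]);P=np.array(P,float)
    return np.c_[p[0]+c*P[:,0]-s*P[:,1],p[1]+s*P[:,0]+c*P[:,1],P[:,2]+z0]
def fit(obs,p0):  # obs: list of (d, P(n,3), px(n,2))
    f=lambda p:np.concatenate([(proj(d,body(p,P))-px).ravel() for d,P,px in obs])
    r=least_squares(f,p0,loss="soft_l1"); return r.x,r.fun.reshape(-1,2)
def tri(obs): # (d,px)
    f=lambda X:np.concatenate([(proj(d,X)-px).ravel() for d,px in obs])
    r=least_squares(f,[.5,.2,.1]);return r.x,r.fun
def onz(d,px,z): 
    return least_squares(lambda q:(proj(d,[q[0],q[1],z])-px).ravel(),[.5,0]).x
E
cat > m.py <<'E'
from h import *
T=pickle.load(open("pics/top0.pkl","rb"));S=pickle.load(open("pics/scene0.pkl","rb"))
np.set_printoptions(precision=4,suppress=True)
def blobs(d,x,y,f,mn=3):
    a=d["pixels"][y:y+75,x:x+100].astype(int); m=f(a[...,0],a[...,1],a[...,2]).astype(np.uint8)
    n,_,st,ce=cv2.connectedComponentsWithStats(m,connectivity=8)
    return [(st[i,4],*np.round(ce[i]+[x,y],2)) for i in range(1,n) if st[i,4]>=mn]
gold=lambda r,g,b:(r-b>60)
white=lambda r,g,b:(np.minimum(np.minimum(r,g),b)>165)
print("pinsT",blobs(T,137,165,gold),"S",blobs(S,322,165,gold))
print("btnT",blobs(T,225,175,white),"S",blobs(S,255,175,white))
E
python3 - <<'E'
from m import *
o=lambda x,y,l:np.array(l)/4.+[x,y]-0.375
cT=o(315,180,[(222,32),(320,124),(172,282),(72,190),(137,216)])
cS=o(160,222,[(700-400,390-300),(627-400,585-300),(490-400,548-300),(565-400,542-300)])
for i,q in enumerate(cT): print(i,onz(T,q,.015))
for i,q in enumerate(cS): print(i,onz(S,q,.015))
w=[onz(T,o(137,165,q),.055) for q in[(152,71),(241,215)]];print("pins T",w)
w=[onz(S,o(322,165,q),.055) for q in[(125,112),(280,175)]];print("pins S",w)
print("btn tri",tri([(T,o(220,178,(191,70))),(S,o(255,175,(200,150)))]))
print("other tri",tri([(T,o(220,178,(180,198))),(S,o(255,175,(145,58)))]))
print("neck top T",onz(T,o(315,180,(239,128)),.18),"S",onz(S,o(160,222,(175,43)),.18))
E
```

```text
pinsT [(np.int32(6), np.float64(174.17), np.float64(182.17)), (np.int32(6), np.float64(196.17), np.float64(218.17))] S [(np.int32(69), np.float64(356.71), np.float64(170.54)), (np.int32(8), np.float64(353.12), np.float64(192.12)), (np.int32(6), np.float64(391.5), np.float64(208.0))]
btnT [(np.int32(34), np.float64(267.56), np.float64(194.71)), (np.int32(19), np.float64(259.16), np.float64(213.37)), (np.int32(33), np.float64(267.42), np.float64(213.97)), (np.int32(27), np.float64(264.26), np.float64(227.59))] S [(np.int32(296), np.float64(349.35), np.float64(200.08)), (np.int32(19), np.float64(291.0), np.float64(188.79)), (np.int32(17), np.float64(294.71), np.float64(196.41)), (np.int32(21), np.float64(303.67), np.float64(203.24)), (np.int32(22), np.float64(304.18), np.float64(212.14))]
0 [ 0.6064 -0.3743]
1 [ 0.5318 -0.4531]
2 [ 0.4002 -0.3326]
3 [ 0.4724 -0.252 ]
4 [ 0.4526 -0.3046]
0 [ 0.4753 -0.2495]
1 [ 0.6117 -0.3715]
2 [ 0.5355 -0.4515]
3 [ 0.5563 -0.3988]
pins T [array([0.5997, 0.2618]), array([0.4847, 0.1831])]
pins S [array([0.4902, 0.1824]), array([0.6058, 0.2609])]
btn tri (array([ 0.5489, -0.0424,  0.1454]), array([-0.1915, -0.0929, -0.2159,  0.0257]))
other tri (array([ 0.4525, -0.038 ,  0.15  ]), array([-0.0961, -0.0463, -0.1137,  0.0114]))
neck top T [ 0.5019 -0.3522] S [ 0.5051 -0.351 ]
```

```bash
cat > g.py <<'E'
import sys,numpy as np
from cell import arm, ticket, read_camera, sense
def go(x,y,z,yaw):
    s=sense();p=s["eef_pos"];w=np.radians(s["tcp_rot"][2])
    d=np.array([x,y,z])-p
    print("from",p.round(4),s["tcp_rot"].round(2),"F",s["contact_force"].round(2),"t",round(s["clock"],2))
    print("shift %.4f %.4f %.4f turn %.2f"%(d[0]*np.cos(w)+d[1]*np.sin(w),d[0]*np.sin(w)-d[1]*np.cos(w),-d[2],-((yaw-s["tcp_rot"][2]+180)%360-180)))
if __name__=="__main__": go(*map(float,sys.argv[1:]))
E
python3 g.py .504 -.352 .34 137.7
python3 - <<'E'
from m import *
for p in[(105,120),(68,232)]:print("sweep top",onz(T,p,.24))
for p in[(128,143),(120,240)]:print("sweep foot",onz(T,p,.0))
a=lambda p,q:np.degrees(np.arctan2(*(p-q)[::-1]))
o=lambda l:np.array(l)/4.+[220,178]-.375
print("lens front",a(onz(T,o((113,93)),.13),onz(T,o((92,165)),.13)),"rear",a(onz(T,o((242,75)),.143),onz(T,o((200,230)),.143)))
print("btn T",onz(T,(267.56,194.71),.151),"S",onz(S,(304.18,212.14),.151))
print("dial T",onz(T,(264.26,227.59),.15),"S",onz(S,(291,188.79),.15))
t=cv2.imread("pics/top0.png");s=cv2.imread("pics/scene0.png")
z=lambda im,x,y:cv2.resize(im[y:y+60,x:x+40],None,fx=10,fy=10,interpolation=cv2.INTER_CUBIC)
cv2.imwrite("pics/m3.png",np.hstack([z(t,240,185),z(s,280,180)]))
E
```

```text
from [0.1995 0.5387 0.1894] [-1.7990e+02 -2.0000e-02  1.5967e+02] F [ 0.41 -0.4   0.49] t 0.1
shift -0.5950 -0.7293 -0.1506 turn 21.97
pinsT [(np.int32(6), np.float64(174.17), np.float64(182.17)), (np.int32(6), np.float64(196.17), np.float64(218.17))] S [(np.int32(69), np.float64(356.71), np.float64(170.54)), (np.int32(8), np.float64(353.12), np.float64(192.12)), (np.int32(6), np.float64(391.5), np.float64(208.0))]
btnT [(np.int32(34), np.float64(267.56), np.float64(194.71)), (np.int32(19), np.float64(259.16), np.float64(213.37)), (np.int32(33), np.float64(267.42), np.float64(213.97)), (np.int32(27), np.float64(264.26), np.float64(227.59))] S [(np.int32(296), np.float64(349.35), np.float64(200.08)), (np.int32(19), np.float64(291.0), np.float64(188.79)), (np.int32(17), np.float64(294.71), np.float64(196.41)), (np.int32(21), np.float64(303.67), np.float64(203.24)), (np.int32(22), np.float64(304.18), np.float64(212.14))]
sweep top [0.7349 0.4171]
sweep top [0.4165 0.4859]
sweep foot [0.7443 0.4455]
sweep foot [0.4138 0.4428]
lens front -13.78774234546113 rear -13.350471326354366
btn T [ 0.5489 -0.0438] S [ 0.5523 -0.0454]
dial T [ 0.451  -0.0373] S [ 0.4516 -0.0367]
```

View pics/m3.png

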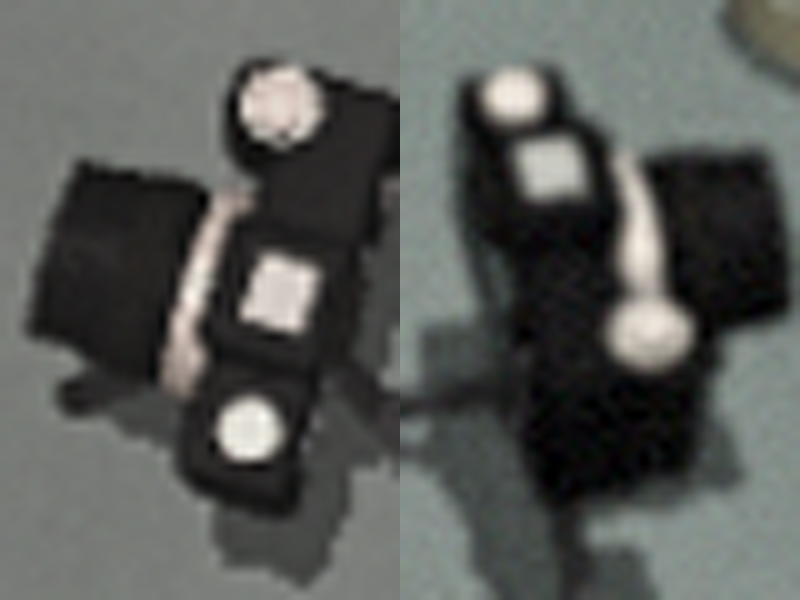

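The crop shows the release as the larger white cap at top-view pixel (268,195) on the lens-side grip. The camera's yaw comes out near −13.6°. Moving to the jug.

```bash
echo '[[[0, 0, -0.04], 0], [[0, 0, -0.08], 0], [[0, 0, -0.115], 0], [[0, 0, -0.15], 0]]' | python3 steer.py .092 
echo '[[[-0.025, -0.03, 0], 0], [[-0.05, -0.061, 0], 0], [[-0.075, -0.092, 0], 0], [[-0.1, -0.122, 0], 0], [[-0.125, -0.153, 0], 0]]' | python3 steer.py
echo '[[[-0.025, -0.03, 0], 0], [[-0.05, -0.061, 0], 0], [[-0.075, -0.092, 0], 0], [[-0.1, -0.122, 0], 0], [[-0.125, -0.153, 0], 0]]' | python3 steer.py
echo '[[[-0.025, -0.03, 0], 0], [[-0.05, -0.061, 0], 0], [[-0.075, -0.092, 0], 0], [[-0.1, -0.122, 0], 0], [[-0.125, -0.153, 0], 0]]' | python3 steer.py
echo '[[[-0.025, -0.03, 0], 0], [[-0.05, -0.061, 0], 0], [[-0.075, -0.092, 0], 0], [[-0.1, -0.122, 0], 0], [[-0.125, -0.153, 0], 0]]' | python3 steer.py
python3 g.py .504 -.352 .34 137.7
```

```text
clock: 0.43
eef_pos: [0.1995, 0.5388, 0.3417]
tcp_rot: [-180.0, -0.0, 159.7]
contact_force: [-0.1, 1.0, 0.7]
opening: 0.0918
finger_force: 0.0
clock: 0.85
eef_pos: [0.2637, 0.3506, 0.3398]
tcp_rot: [-180.0, -0.0, 159.7]
contact_force: [0.3, -1.1, 1.4]
opening: 0.0918
finger_force: 0.0
clock: 1.27
eef_pos: [0.3278, 0.1637, 0.3401]
tcp_rot: [180.0, 0.0, 159.7]
contact_force: [-0.3, -0.2, -0.2]
opening: 0.0919
finger_force: 0.0
clock: 1.68
eef_pos: [0.3919, -0.0235, 0.3401]
tcp_rot: [180.0, 0.0, 159.6]
contact_force: [0.9, -0.4, 0.4]
opening: 0.0922
finger_force: 0.0
clock: 2.1
eef_pos: [0.4561, -0.2103, 0.3398]
tcp_rot: [180.0, -0.0, 159.6]
contact_force: [0.3, 0.8, 1.1]
opening: 0.0918
finger_force: 0.0
from [ 0.4561 -0.2103  0.3398] [ 1.7997e+02 -3.0000e-02  1.5964e+02] F [0.34 0.76 1.09] t 2.1
shift -0.0942 -0.1162 -0.0002 turn 21.94
```

The rows are not in the units I measure in: turns go in shares of 90 degrees. I convert before sending: 22 degrees / 90 = 0.2444.

```bash
echo '[[[-0.025, -0.03, 0], 0.0667], [[-0.05, -0.06, 0], 0.1333], [[-0.072, -0.09, 0], 0.2], [[-0.093, -0.114, 0], 0.2444], [[-0.093, -0.114, 0], 0.2444]]' | python3 steer.py
echo '[[[0, 0, 0], 0]]' | python3 steer.py
python3 g.py .504 -.352 .139 137.7
```

```text
clock: 2.52
eef_pos: [0.5034, -0.3521, 0.3365]
tcp_rot: [-180.0, -0.2, 137.3]
contact_force: [0.9, 0.9, -0.5]
opening: 0.0918
finger_force: 0.0
clock: 2.6
eef_pos: [0.5033, -0.3485, 0.3383]
tcp_rot: [180.0, -0.2, 137.6]
contact_force: [-0.0, 0.2, -0.2]
opening: 0.0917
finger_force: 0.0
from [ 0.5033 -0.3485  0.3383] [179.98  -0.2  137.61] F [-0.02  0.16 -0.22] t 2.6
shift -0.0029 -0.0021 0.1993 turn -0.09
```

```bash
echo '[[[-0.003, -0.002, 0.04], 0], [[-0.003, -0.002, 0.08], 0], [[-0.003, -0.002, 0.12], 0], [[-0.003, -0.002, 0.15], 0], [[-0.003, -0.002, 0.175], 0]]' | python3 steer.py
echo '[[[0, 0, 0.012], 0], [[0, 0, 0.023], 0], [[0, 0, 0.023], 0]]' | python3 steer.py
python3 g.py .504 -.352 .139 137.7
python3 - <<'E'
from cell import arm, ticket, read_camera, sense
import cv2,pickle,numpy as np
T=read_camera("top");S=read_camera("scene")
f=lambda d,x,y:cv2.resize(d["pixels"][y:y+75,x:x+50,::-1],None,fx=8,fy=8,interpolation=cv2.INTER_CUBIC)
cv2.imwrite("pics/g1.png",np.hstack([f(T,345,180),f(S,180,210)]))
E
```

```text
clock: 3.02
eef_pos: [0.5034, -0.3485, 0.1627]
tcp_rot: [180.0, -0.2, 137.8]
contact_force: [-0.1, 0.3, -0.1]
opening: 0.0918
finger_force: 0.0
clock: 3.27
eef_pos: [0.5039, -0.3498, 0.1411]
tcp_rot: [180.0, -0.1, 137.7]
contact_force: [0.0, 0.8, -0.4]
opening: 0.0919
finger_force: 0.0
from [ 0.5039 -0.3498  0.1411] [ 1.7999e+02 -1.3000e-01  1.3773e+02] F [ 0.02  0.76 -0.42] t 3.27
shift -0.0015 -0.0016 0.0021 turn 0.03
```

View pics/g1.png

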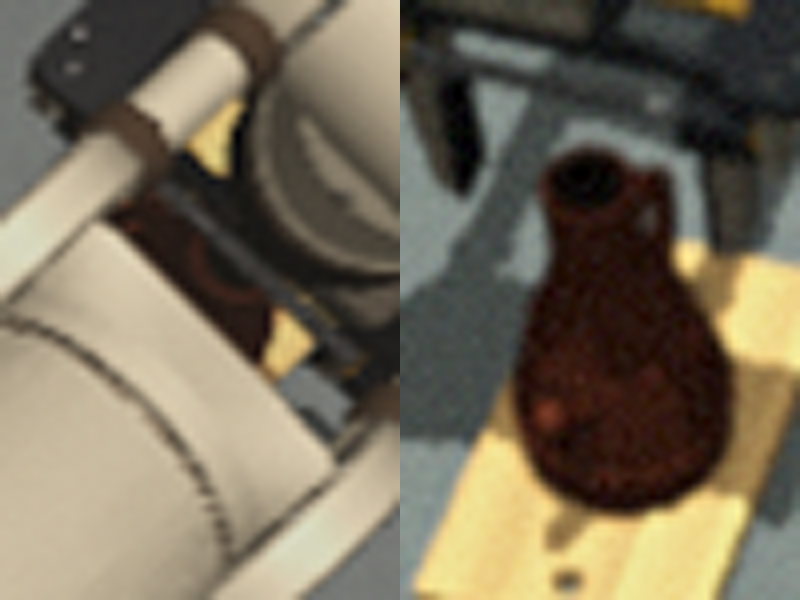

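The scene half shows the neck (585,200) sitting between the two fingers, so I'll close.

```bash
echo '[[[-0.001, -0.001, 0.002], 0], [[-0.001, -0.001, 0.002], 0], [[-0.001, -0.001, 0.002], 0], [[-0.001, -0.001, 0.002], 0], [[-0.001, -0.001, 0.002], 0]]' | python3 steer.py .02 35
echo '[[[0, 0, 0], 0], [[0, 0, 0], 0], [[0, 0, 0], 0], [[0, 0, 0], 0]]' | python3 steer.py
echo '[[[0, 0, -0.01], 0], [[0, 0, -0.03], 0], [[0, 0, -0.05], 0], [[0, 0, -0.08], 0], [[0, 0, -0.11], 0]]' | python3 steer.py
echo '[[[0, 0, -0.03], 0], [[0, 0, -0.06], 0], [[0, 0, -0.085], 0], [[0, 0, -0.09], 0], [[0, 0, -0.09], 0]]' | python3 steer.py
python3 g.py .545 .222 .339 -145.7
```

```text
clock: 3.78
eef_pos: [0.5047, -0.3527, 0.1408]
tcp_rot: [-180.0, 0.0, 137.7]
contact_force: [0.7, 0.6, 0.2]
opening: 0.0608
finger_force: 0.0
clock: 4.12
eef_pos: [0.5043, -0.3529, 0.1404]
tcp_rot: [-179.9, -0.0, 137.7]
contact_force: [-1.1, -1.4, -0.6]
opening: 0.0345
finger_force: 35.1
clock: 4.53
eef_pos: [0.5037, -0.3513, 0.2497]
tcp_rot: [180.0, -0.2, 137.7]
contact_force: [0.3, 0.7, -4.5]
opening: 0.0348
finger_force: 35.0
clock: 4.95
eef_pos: [0.5051, -0.3529, 0.3419]
tcp_rot: [-180.0, 0.2, 137.7]
contact_force: [0.4, -0.6, -6.3]
opening: 0.0348
finger_force: 35.0
from [ 0.5051 -0.3529  0.3419] [-180.      0.18  137.68] F [ 0.42 -0.56 -6.25] t 4.95
shift 0.3576 0.4519 0.0029 turn -76.62
```

Converted, -28 degrees / 90 = -0.3111.

```bash
echo '[[[0.015, 0.02, 0], 0], [[0.04, 0.05, 0], 0], [[0.065, 0.082, 0], 0], [[0.09, 0.114, 0], 0], [[0.115, 0.145, 0], 0]]' | python3 steer.py
echo '[[[0.025, 0.031, 0], 0], [[0.05, 0.063, 0], 0], [[0.075, 0.095, 0], 0], [[0.1, 0.126, 0], 0], [[0.125, 0.158, 0], 0]]' | python3 steer.py
echo '[[[0.025, 0.031, 0], -0.0444], [[0.05, 0.063, 0], -0.1111], [[0.075, 0.095, 0], -0.1778], [[0.1, 0.126, 0], -0.2444], [[0.115, 0.146, 0], -0.3111]]' | python3 steer.py
python3 g.py .545 .222 .339 -145.7
```

```text
clock: 5.37
eef_pos: [0.516, -0.1654, 0.3366]
tcp_rot: [-180.0, -0.3, 137.6]
contact_force: [1.9, -1.0, -5.5]
opening: 0.0348
finger_force: 35.0
clock: 5.78
eef_pos: [0.5296, 0.0352, 0.3369]
tcp_rot: [-179.8, -0.3, 137.7]
contact_force: [0.5, 0.2, -5.8]
opening: 0.0345
finger_force: 35.0
clock: 6.2
eef_pos: [0.5425, 0.2225, 0.3366]
tcp_rot: [-180.0, -0.3, 166.1]
contact_force: [-0.1, -0.3, -4.8]
opening: 0.0346
finger_force: 35.0
from [0.5425 0.2225 0.3366] [-179.99   -0.34  166.14] F [-0.07 -0.3  -4.77] t 6.2
shift -0.0026 0.0001 -0.0024 turn -48.16
```

Converted, -34 degrees / 90 = -0.3778.

```bash
echo '[[[0, 0, 0.01], -0.0667], [[0, 0, 0.03], -0.1444], [[0, 0, 0.05], -0.2222], [[0, 0, 0.07], -0.3], [[0, 0, 0.09], -0.3778]]' | python3 steer.py
echo '[[[0, 0, 0.008], -0.0778], [[0, 0, 0.016], -0.1556], [[0, 0, 0.02], -0.1556], [[0, 0, 0.02], -0.1556], [[0, 0, 0.02], -0.1556]]' | python3 steer.py
echo '[[[0, 0, 0], 0], [[0, 0, 0], 0]]' | python3 steer.py
python3 g.py .545 .222 .217 -145.7
python3 - <<'E'
from cell import arm, ticket, read_camera, sense
import cv2,pickle,numpy as np
for n in("top","scene"): pickle.dump(read_camera(n),open(f"pics/{n}1.pkl","wb"))
T=pickle.load(open("pics/top1.pkl","rb"));S=pickle.load(open("pics/scene1.pkl","rb"))
f=lambda d,x,y:cv2.resize(d["pixels"][y:y+120,x:x+80,::-1],None,fx=5,fy=5,interpolation=cv2.INTER_CUBIC)
cv2.imwrite("pics/w1.png",np.hstack([f(T,145,145),f(S,330,120)]))
E
```

```text
clock: 6.62
eef_pos: [0.5422, 0.2183, 0.2456]
tcp_rot: [179.9, -0.4, -160.0]
contact_force: [0.5, -1.1, -4.2]
opening: 0.035
finger_force: 35.0
clock: 7.03
eef_pos: [0.5436, 0.2184, 0.2289]
tcp_rot: [179.9, -0.1, -146.5]
contact_force: [0.2, 0.6, -4.4]
opening: 0.0345
finger_force: 35.0
clock: 7.2
eef_pos: [0.5447, 0.2185, 0.2309]
tcp_rot: [-180.0, 0.1, -146.4]
contact_force: [0.1, 0.4, -5.2]
opening: 0.0345
finger_force: 35.0
from [0.5447 0.2185 0.2309] [-1.7998e+02  5.0000e-02 -1.4640e+02] F [ 0.09  0.36 -5.25] t 7.2
shift -0.0021 0.0027 0.0139 turn -0.70
```

View pics/w1.png

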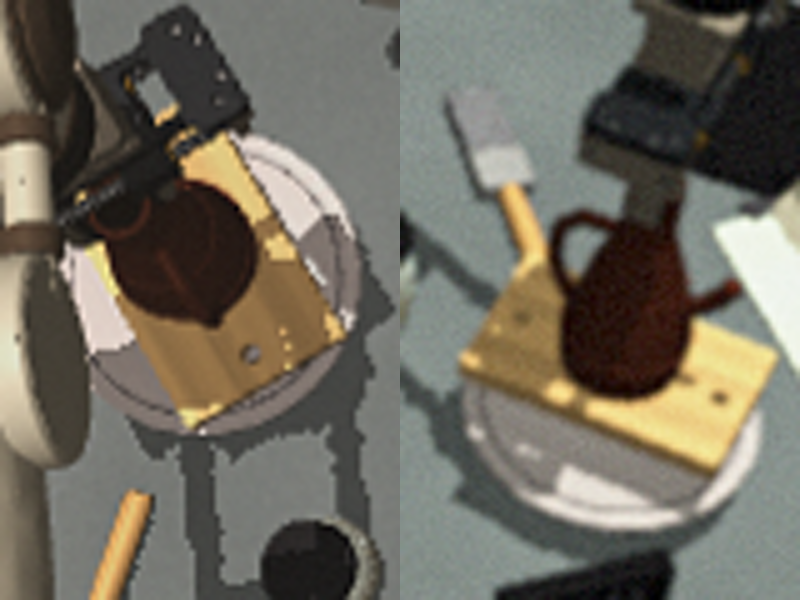

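In the scene half the holes are at about (520,317) and (720,398), and in the top half one hole is at (250,353). I'll compare these with the pins, camera by camera.

```bash
cat > k.py <<'E'
from m import *
T1=pickle.load(open("pics/top1.pkl","rb"));S1=pickle.load(open("pics/scene1.pkl","rb"))
o=lambda x,y,u,v:np.array([(u+.5)/5-.5+x,(v+.5)/5-.5+y])
def dark(d,c,r=4):  # darkness-weighted centroid near c
    a=cv2.cvtColor(d["pixels"],cv2.COLOR_RGB2GRAY).astype(float); x,y=np.round(c).astype(int)
    w=a[y-r:y+r+1,x-r:x+r+1]; w=np.clip(np.median(w)-15-w,0,None); g=np.mgrid[-r:r+1,-r:r+1]
    return np.array([x+(w*g[1]).sum()/w.sum(),y+(w*g[0]).sum()/w.sum()])
z=.1055
for n,d,c in(("S b",S1,o(330,120,120,317)),("S a",S1,o(330,120,320,398)),("T b",T1,o(145,145,250,353))):
    q=dark(d,c);print(n,c,q,onz(d,c,z),onz(d,q,z))
pT=[(174.17,182.17),(196.17,218.17)];pS=[(353.12,192.12),(391.5,208.0)]
for zz in(.053,.057): print("pins",zz,[onz(T,p,zz) for p in pT],[onz(S,p,zz) for p in pS])
E
python3 k.py | tail -5
```

```text
S b [353.6 183. ] [353.9265 183.0735] [0.4894 0.1785] [0.4902 0.1793]
S a [393.6 199.2] [393.5568 199.1696] [0.6065 0.2571] [0.6063 0.257 ]
T b [194.6 215.2] [193.9074 215.4012] [0.4881 0.1793] [0.4875 0.1814]
pins 0.053 [array([0.6007, 0.2639]), array([0.4856, 0.1858])] [array([0.4874, 0.1855]), array([0.6032, 0.2627])]
pins 0.057 [array([0.5999, 0.2628]), array([0.4851, 0.1849])] [array([0.49  , 0.1833]), array([0.6055, 0.2602])]
```

```bash
python3 g.py .5427 .2235 .2015 -146.2
```

```text
from [0.5448 0.2185 0.2309] [-1.7997e+02  6.0000e-02 -1.4637e+02] F [-0.04  0.3  -5.46] t 7.3
shift -0.0010 0.0053 0.0294 turn -0.17
```

```bash
echo '[[[-0.001, 0.002, 0.01], 0], [[-0.001, 0.005, 0.02], 0], [[-0.001, 0.005, 0.028], 0], [[-0.001, 0.005, 0.028], 0], [[-0.001, 0.005, 0.028], 0]]' | python3 steer.py
echo '[[[0, 0, 0], 0], [[0, 0, 0], 0]]' | python3 steer.py
python3 - <<'E'
from cell import arm, ticket, read_camera, sense
import pickle
for n in("top","scene"): pickle.dump(read_camera(n),open(f"pics/{n}1.pkl","wb"))
p=sense()["eef_pos"];print(p)
import subprocess,re
s=open("k.py").read();s=re.sub(r"^z=.*$","z=%.4f"%(p[2]-.1254),s,flags=re.M)
# seeds: previous world holes, shifted, projected
s=s.replace("z=%.4f"%(p[2]-.1254),"z=%.4f\ndel o\nP=lambda d,x,y:proj(d,[x,y,z])[0]"%(p[2]-.1254))
s=re.sub(r"for n,d,c in.*","for n,d,c in(('S b',S1,P(S1,.488,.184)),('S a',S1,P(S1,.6043,.262)),('T b',T1,P(T1,.4855,.185))):",s)
open("k2.py","w").write(s)
E
python3 k2.py|tail -5; python3 g.py .5427 .2235 .195 -146.2
```

```text
clock: 7.72
eef_pos: [0.5415, 0.223, 0.2008]
tcp_rot: [179.9, -0.2, -146.3]
contact_force: [-0.9, -0.2, -6.3]
opening: 0.0346
finger_force: 35.0
clock: 7.88
eef_pos: [0.5431, 0.2233, 0.2029]
tcp_rot: [-180.0, 0.1, -146.3]
contact_force: [0.4, -0.7, -4.9]
opening: 0.035
finger_force: 35.0
[0.54287692 0.22315153 0.20295377]
S b [353.7406 187.6541] [353.5676 187.3378] [0.488 0.184] [0.4866 0.1842]
S a [392.8879 203.6373] [392.5087 203.734 ] [0.6043 0.262 ] [0.6041 0.2606]
T b [194.7209 217.1987] [194.8982 217.0175] [0.4855 0.185 ] [0.4861 0.1845]
pins 0.053 [array([0.6007, 0.2639]), array([0.4856, 0.1858])] [array([0.4874, 0.1855]), array([0.6032, 0.2627])]
pins 0.057 [array([0.5999, 0.2628]), array([0.4851, 0.1849])] [array([0.49  , 0.1833]), array([0.6055, 0.2602])]
from [0.5429 0.2232 0.203 ] [-1.7997e+02  5.0000e-02 -1.4633e+02] F [-0.52 -0.12 -5.82] t 7.98
shift -0.0000 0.0004 0.0080 turn -0.13
```

```bash
echo '[[[0, 0.0005, 0.002], 0], [[0, 0.0005, 0.004], 0], [[0, 0.0005, 0.006], 0], [[0, 0.0005, 0.008], 0], [[0, 0.0005, 0.008], 0]]' | python3 steer.py
echo '[[[0, 0, 0.001], 0], [[0, 0, 0.002], 0], [[0, 0, 0.002], 0], [[0, 0, 0.002], 0]]' | python3 steer.py
```

```text
clock: 8.4
eef_pos: [0.5418, 0.2237, 0.1936]
tcp_rot: [179.9, -0.1, -146.3]
contact_force: [-0.2, 1.0, -4.4]
opening: 0.0348
finger_force: 35.0
clock: 8.73
eef_pos: [0.5422, 0.2238, 0.1923]
tcp_rot: [180.0, 0.0, -146.3]
contact_force: [-2.1, 0.3, -4.5]
opening: 0.0347
finger_force: 35.0
```

```bash
echo '[[[0, 0, 0.001], 0], [[0, 0, 0.002], 0], [[0, 0, 0.003], 0], [[0, 0, 0.003], 0]]' | python3 steer.py
echo '[[[0, 0, 0.001], 0], [[0, 0, 0.002], 0], [[0, 0, 0.002], 0], [[0, 0, 0.002], 0]]' | python3 steer.py; python3 g.py .5427 .2235 .1854 -146.2
```

```text
clock: 9.07
eef_pos: [0.542, 0.2237, 0.1888]
tcp_rot: [180.0, -0.0, -146.3]
contact_force: [-1.1, 1.1, -5.6]
opening: 0.0343
finger_force: 35.0
clock: 9.4
eef_pos: [0.542, 0.2236, 0.187]
tcp_rot: [180.0, -0.0, -146.3]
contact_force: [-0.4, 2.0, -5.5]
opening: 0.0348
finger_force: 35.0
from [0.542  0.2236 0.187 ] [ 1.7998e+02 -2.0000e-02 -1.4633e+02] F [-0.42  2.   -5.52] t 9.4
shift -0.0005 -0.0005 0.0016 turn -0.13
```

```bash
echo '[[[0, 0, 0.001], 0], [[0, 0, 0.002], 0], [[0, 0, 0.002], 0], [[0, 0, 0.002], 0]]' | python3 steer.py
echo '[[[0, 0, 0.001], 0], [[0, 0, 0.0015], 0], [[0, 0, 0.0015], 0]]' | python3 steer.py; python3 g.py .5427 .2235 .1854 -146.2
```

```text
clock: 9.73
eef_pos: [0.5428, 0.224, 0.1859]
tcp_rot: [-180.0, 0.1, -146.3]
contact_force: [-0.1, 3.2, -2.7]
opening: 0.0347
finger_force: 35.0
clock: 9.98
eef_pos: [0.5435, 0.2244, 0.1854]
tcp_rot: [-180.0, 0.2, -146.3]
contact_force: [0.7, 5.7, 3.0]
opening: 0.0346
finger_force: 35.0
from [0.5435 0.2244 0.1854] [-179.97    0.23 -146.32] F [0.74 5.69 3.03] t 9.98
shift 0.0011 -0.0004 0.0000 turn -0.12
```

Converted, 14 degrees / 90 = 0.1556.

```bash
echo '[[[-0.0003, 0.0004, -0.0005], 0.0222], [[-0.0003, 0.0004, -0.0005], 0.0556], [[-0.0003, 0.0004, -0.0005], 0.0889], [[-0.0003, 0.0004, -0.0005], 0.1222], [[-0.0003, 0.0004, -0.0005], 0.1556]]' | python3 steer.py
echo '[[[0, 0, 0], 0.0333], [[0, 0, 0], 0.0667], [[0, 0, 0], 0.1], [[0, 0, 0], 0.1333], [[0, 0, 0], 0.1333]]' | python3 steer.py
python3 g.py .5435 .2244 .1854 166.4
```

```text
clock: 10.4
eef_pos: [0.5433, 0.2242, 0.1854]
tcp_rot: [-180.0, 0.2, -160.5]
contact_force: [0.4, 3.2, 0.3]
opening: 0.0349
finger_force: 35.0
clock: 10.82
eef_pos: [0.5434, 0.224, 0.1851]
tcp_rot: [-180.0, 0.2, -172.4]
contact_force: [2.1, 1.3, 0.6]
opening: 0.0348
finger_force: 35.0
from [0.5434 0.224  0.1851] [-1.7998e+02  1.6000e-01 -1.7243e+02] F [2.05 1.32 0.56] t 10.82
shift -0.0002 0.0004 -0.0003 turn 21.17
```

Converted, 15 degrees / 90 = 0.1667.

```bash
echo '[[[0, 0, 0], 0.0333], [[0, 0, 0], 0.0667], [[0, 0, 0], 0.1], [[0, 0, 0], 0.1333], [[0, 0, 0], 0.1667]]' | python3 steer.py
echo '[[[0, 0, 0], 0.0333], [[0, 0, 0], 0.0667], [[0, 0, 0], 0.0689], [[0, 0, 0], 0.0689], [[0, 0, 0], 0.0689]]' | python3 steer.py
python3 g.py .5435 .2244 .1854 166.4
python3 - <<'E'
from cell import arm, ticket, read_camera, sense
import pickle,cv2,numpy as np
for n in("top","scene"): pickle.dump(read_camera(n),open(f"pics/{n}1.pkl","wb"))
T=pickle.load(open("pics/top1.pkl","rb"));S=pickle.load(open("pics/scene1.pkl","rb"))
f=lambda d,x,y:cv2.resize(d["pixels"][y:y+120,x:x+80,::-1],None,fx=5,fy=5,interpolation=cv2.INTER_CUBIC)
cv2.imwrite("pics/w2.png",np.hstack([f(T,145,145),f(S,330,130)]))
E
```

```text
clock: 11.23
eef_pos: [0.5431, 0.2235, 0.1851]
tcp_rot: [-180.0, 0.1, 172.6]
contact_force: [1.2, 0.5, 1.3]
opening: 0.0348
finger_force: 35.0
clock: 11.65
eef_pos: [0.543, 0.2235, 0.1851]
tcp_rot: [-180.0, 0.1, 166.6]
contact_force: [-0.3, -0.3, 3.3]
opening: 0.0349
finger_force: 35.0
from [0.543  0.2235 0.1851] [-1.7997e+02  1.1000e-01  1.6657e+02] F [-0.33 -0.34  3.32] t 11.65
shift -0.0003 0.0010 -0.0003 turn 0.17
```

View pics/w2.png

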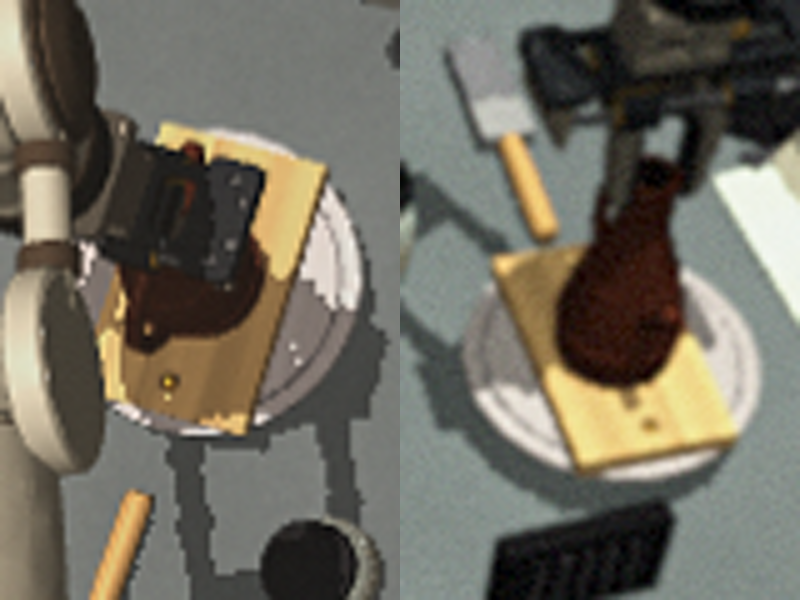

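Seated, with the gold pin visible in its hole at top-half (168,382) and the board edges close to the camera's direction. Releasing and lifting clear.

```bash
echo '[[[0, 0, 0], 0], [[0, 0, 0], 0], [[0, 0, 0], 0], [[0, 0, 0], 0], [[0, 0, 0], 0]]' | python3 steer.py .092
echo '[[[0, 0, 0], 0], [[0, 0, 0], 0], [[0, 0, 0], 0]]' | python3 steer.py
echo '[[[0, 0, -0.02], 0], [[0, 0, -0.05], 0], [[0, 0, -0.09], 0], [[0, 0, -0.125], 0], [[0, 0, -0.155], 0]]' | python3 steer.py 
python3 g.py .5505 -.0445 .25 166.4
```

```text
clock: 12.17
eef_pos: [0.5419, 0.2241, 0.1837]
tcp_rot: [-180.0, -0.1, 166.5]
contact_force: [-0.6, -0.0, -1.4]
opening: 0.066
finger_force: 0.0
clock: 12.42
eef_pos: [0.5422, 0.2241, 0.1843]
tcp_rot: [-180.0, -0.0, 166.5]
contact_force: [-0.2, 0.7, 0.2]
opening: 0.0863
finger_force: 0.0
clock: 12.83
eef_pos: [0.5425, 0.2242, 0.3423]
tcp_rot: [179.9, 0.1, 166.5]
contact_force: [-0.1, -0.5, 0.2]
opening: 0.0918
finger_force: 0.0
from [0.5425 0.2242 0.3423] [1.7994e+02 1.3000e-01 1.6648e+02] F [-0.12 -0.5   0.21] t 12.83
shift -0.0706 -0.2593 0.0923 turn 0.08
```

```bash
echo '[[[-0.008, -0.03, 0], 0], [[-0.018, -0.068, 0], 0], [[-0.028, -0.105, 0], 0], [[-0.039, -0.143, 0], 0], [[-0.049, -0.18, 0], 0]]' | python3 steer.py 0 20
echo '[[[-0.01, -0.035, 0.03], 0], [[-0.0216, -0.079, 0.06], 0], [[-0.0216, -0.079, 0.08], 0], [[-0.0216, -0.079, 0.09], 0], [[-0.0216, -0.079, 0.09], 0]]' | python3 steer.py
echo '[[[0, 0, 0], 0], [[0, 0, 0], 0]]' | python3 steer.py
python3 g.py .5505 -.0445 .165 166.4
python3 - <<'E'
from cell import arm, ticket, read_camera, sense
import pickle,cv2,numpy as np
for n in("top","scene"): pickle.dump(read_camera(n),open(f"pics/{n}2.pkl","wb"))
T=pickle.load(open("pics/top2.pkl","rb"));S=pickle.load(open("pics/scene2.pkl","rb"))
f=lambda d,x,y,w,k:cv2.resize(d["pixels"][y:y+600//k,x:x+w,::-1],None,fx=k,fy=k,interpolation=cv2.INTER_CUBIC)
cv2.imwrite("pics/w3.png",np.hstack([f(T,140,140,80,5),f(S,265,130,80,5)]))
E
```

```text
clock: 13.25
eef_pos: [0.5476, 0.0359, 0.3395]
tcp_rot: [-180.0, 0.0, 166.5]
contact_force: [0.8, -0.8, 0.2]
opening: 0.0609
finger_force: 0.0
clock: 13.67
eef_pos: [0.5483, -0.044, 0.2458]
tcp_rot: [179.9, -0.4, 166.4]
contact_force: [0.2, 0.4, 0.1]
opening: 0.0274
finger_force: 0.0
clock: 13.83
eef_pos: [0.5514, -0.0433, 0.2515]
tcp_rot: [180.0, 0.2, 166.6]
contact_force: [0.3, 0.5, -0.1]
opening: 0.0144
finger_force: 0.0
from [ 0.5514 -0.0433  0.2515] [179.99   0.18 166.56] F [ 0.34  0.53 -0.11] t 13.83
shift 0.0006 -0.0014 0.0865 turn 0.16
```

View pics/w3.png

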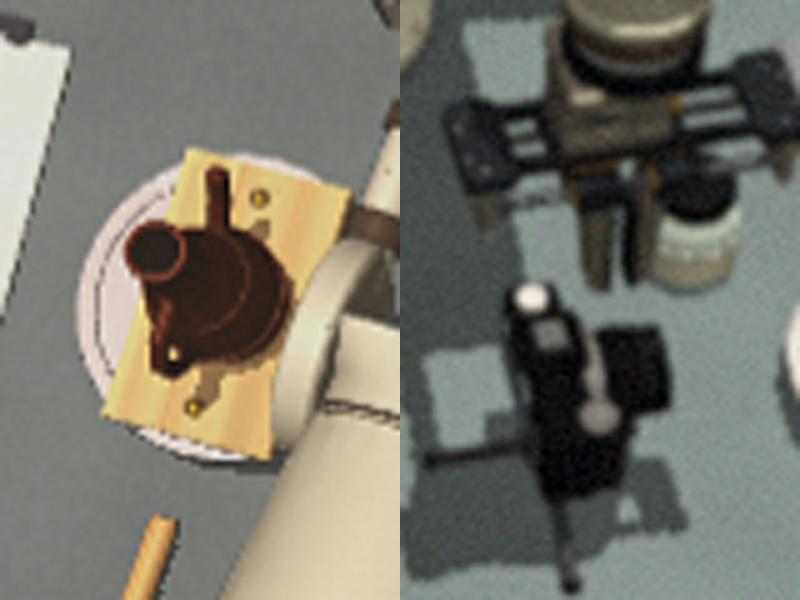

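```bash
python3 - <<'E' | tail -14
from m import *
T=pickle.load(open("pics/top2.pkl","rb"))
o=lambda u,v:np.array([(u+.5)/5-.5+140,(v+.5)/5-.5+140])
a=lambda p,q,z:round(np.degrees(np.arctan2(*(onz(T,p,z)-onz(T,q,z))[::-1])),2)
print("blobs",[b for b in blobs(T,168,150,lambda r,g,b:(r-b>60))][:5])
print("pins",a(o(260,197),o(193,407),.055),"edges",a(o(350,190),o(270,460),.06),a(o(187,150),o(103,412),.06),a(o(350,190),o(187,150),.06)+90,a(o(270,460),o(103,412),.06)+90)
# camera edges from m3 (10x, x0=240,y0=185)
c=lambda u,v:np.array([(u+.5)/10-.5+240,(v+.5)/10-.5+185])
print("lens front",a(c(78,160),c(30,330),.12),"lens sides",a(c(205,185),c(78,160),.14)+90,"hump sq",a(c(257,253),c(240,315),.161),a(c(320,265),c(300,330),.161),
"body rear",a(c(395,190),c(300,515),.143),"body end",a(c(300,515),c(180,480),.143)+90)
b=lambda u,v,z:onz(T,c(u,v),z)
r=b(280,105,.151)
print("dials",r,b(248,430,.15),"hump",b(280,292,.161),"lensfront mid",b(54,245,.12),"strap/ring")
E
```

```text
pinsT [(np.int32(6), np.float64(174.17), np.float64(182.17)), (np.int32(6), np.float64(196.17), np.float64(218.17))] S [(np.int32(69), np.float64(356.71), np.float64(170.54)), (np.int32(8), np.float64(353.12), np.float64(192.12)), (np.int32(6), np.float64(391.5), np.float64(208.0))]
btnT [(np.int32(34), np.float64(267.56), np.float64(194.71)), (np.int32(19), np.float64(259.16), np.float64(213.37)), (np.int32(33), np.float64(267.42), np.float64(213.97)), (np.int32(27), np.float64(264.26), np.float64(227.59))] S [(np.int32(296), np.float64(349.35), np.float64(200.08)), (np.int32(19), np.float64(291.0), np.float64(188.79)), (np.int32(17), np.float64(294.71), np.float64(196.41)), (np.int32(21), np.float64(303.67), np.float64(203.24)), (np.int32(22), np.float64(304.18), np.float64(212.14))]
blobs [(np.int32(517), np.float64(191.85), np.float64(182.27)), (np.int32(360), np.float64(180.56), np.float64(216.75)), (np.int32(5), np.float64(174.4), np.float64(210.2))]
pins -13.88 edges -13.07 -13.59 -12.560000000000002 -14.480000000000004
lens front -13.28 lens sides -9.810000000000002 hump sq -13.29 -15.18 body rear -14.49 body end -14.739999999999995
dials [ 0.5479 -0.0438] [ 0.4511 -0.0375] hump [ 0.4906 -0.0461] lensfront mid [0.5089 0.0248] strap/ring
```

The board is at −13.7° and the camera at about −13.9°, so the jug is side-on. Now the release.

```bash
echo '[[[0.0005, -0.0012, 0.03], 0], [[0.0005, -0.0012, 0.06], 0], [[0.0005, -0.0012, 0.08], 0], [[0.0005, -0.0012, 0.09], 0], [[0.0005, -0.0012, 0.0925], 0]]' | python3 steer.py 
echo '[[[0, 0, 0], 0], [[0, 0, 0], 0], [[0, 0, 0], 0], [[0, 0, 0], 0]]' | python3 steer.py
python3 g.py .5505 -.0445 .153 166.4
```

```text
clock: 14.35
eef_pos: [0.5489, -0.0445, 0.1557]
tcp_rot: [180.0, -0.1, 166.5]
contact_force: [-0.0, -0.3, 0.1]
opening: 0.0005
finger_force: 0.0
clock: 14.68
eef_pos: [0.5506, -0.0456, 0.1585]
tcp_rot: [-180.0, 0.2, 166.5]
contact_force: [0.2, -0.6, 0.3]
opening: 0.0006
finger_force: 0.0
from [ 0.5506 -0.0456  0.1585] [-1.7999e+02  1.6000e-01  1.6648e+02] F [ 0.24 -0.62  0.28] t 14.68
shift 0.0003 0.0010 0.0055 turn 0.08
```

```bash
echo '[[[0, -0.0005, 0.002], 0], [[0, -0.001, 0.004], 0], [[0, -0.001, 0.006], 0], [[0, -0.001, 0.006], 0], [[0, -0.001, 0.006], 0]]' | python3 steer.py 
echo '[[[0, 0, 0], 0], [[0, 0, 0], 0]]' | python3 steer.py
python3 g.py .5505 -.0445 .151 166.4
```

```text
clock: 15.1
eef_pos: [0.5491, -0.0462, 0.1505]
tcp_rot: [180.0, -0.0, 166.5]
contact_force: [-0.2, -0.2, 0.0]
opening: 0.0002
finger_force: 0.0
clock: 15.27
eef_pos: [0.5493, -0.0463, 0.1508]
tcp_rot: [-180.0, -0.0, 166.5]
contact_force: [-0.8, -0.3, -0.7]
opening: 0.0003
finger_force: 0.0
from [ 0.5493 -0.0463  0.1508] [-180.     -0.    166.47] F [-0.8  -0.34 -0.69] t 15.27
shift -0.0007 0.0020 -0.0002 turn 0.07
```

```bash
echo '[[[0, 0.001, 0], 0], [[-0.0005, 0.002, 0], 0], [[-0.0005, 0.002, 0], 0]]' | python3 steer.py 
echo '[[[0, 0, 0.0005], 0], [[0, 0, 0.001], 0], [[0, 0, 0.001], 0]]' | python3 steer.py
echo '[[[0, 0, 0.0005], 0], [[0, 0, 0.001], 0], [[0, 0, 0.001], 0]]' | python3 steer.py
```

```text
clock: 15.52
eef_pos: [0.5504, -0.0442, 0.1508]
tcp_rot: [180.0, 0.0, 166.5]
contact_force: [0.2, -0.1, 0.1]
opening: 0.001
finger_force: 0.0
clock: 15.77
eef_pos: [0.5502, -0.0444, 0.1497]
tcp_rot: [-180.0, -0.0, 166.5]
contact_force: [-0.2, -0.1, -0.1]
opening: 0.0004
finger_force: 0.0
clock: 16.02
eef_pos: [0.5502, -0.0444, 0.1486]
tcp_rot: [180.0, -0.0, 166.5]
contact_force: [0.7, -0.5, -0.2]
opening: 0.0005
finger_force: 0.0
```

```bash
echo '[[[0, 0, 0.0005], 0], [[0, 0, 0.0005], 0], [[0, 0, 0.0005], 0]]' | python3 steer.py
echo '[[[0, 0, 0.0005], 0], [[0, 0, 0.0005], 0], [[0, 0, 0.0005], 0]]' | python3 steer.py
python3 - <<'E'
from cell import arm, ticket, read_camera, sense
import cv2,numpy as np
T=read_camera("top");S=read_camera("scene")
f=lambda d,x,y:cv2.resize(d["pixels"][y:y+60,x:x+40,::-1],None,fx=10,fy=10,interpolation=cv2.INTER_CUBIC)
cv2.imwrite("pics/b1.png",np.hstack([f(T,245,180),f(S,285,175)]))
E
```

```text
clock: 16.27
eef_pos: [0.5502, -0.0444, 0.1483]
tcp_rot: [180.0, -0.0, 166.5]
contact_force: [0.3, -0.1, -0.1]
opening: 0.0003
finger_force: 0.0
clock: 16.52
eef_pos: [0.5502, -0.0444, 0.1478]
tcp_rot: [-180.0, -0.0, 166.5]
contact_force: [0.3, 0.2, -0.0]
opening: 0.0003
finger_force: 0.0
```

View pics/b1.png

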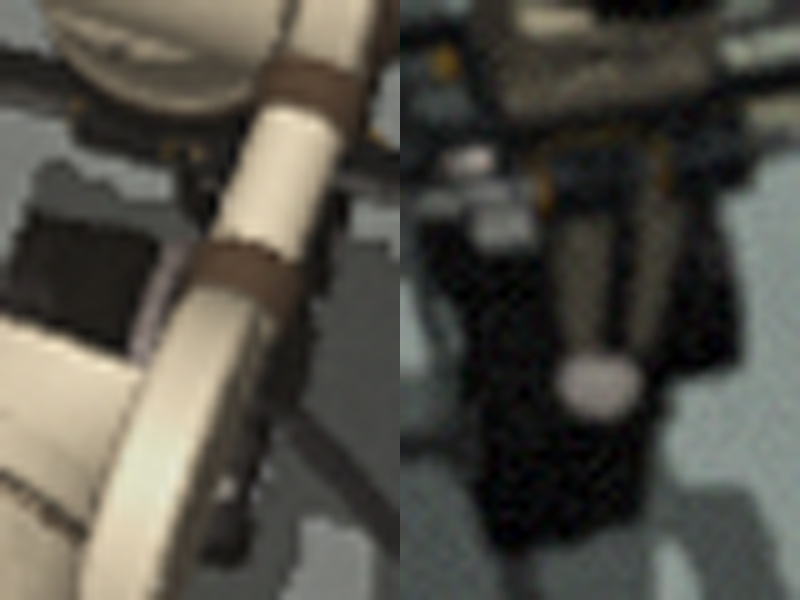

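```bash
python3 - <<'E' | tail -9
from m import *
X=np.array([.5502,-.0444,.1478])
print("S tcp",proj(S,X),"T tcp",proj(T,X))
print("S d/dx,dy,dz 10mm",[proj(S,X+.01*e)[0]-proj(S,X)[0] for e in np.eye(3)])
# finger tip & button now in scene (10x crop x0=285,y0=175)
c=lambda u,v:np.array([(u+.5)/10-.5+285,(v+.5)/10-.5+175])
print("tip",c(215,350),"btn",c(200,385), "tip onz",onz(S,c(215,350),.1478),"btn onz .151",onz(S,c(200,383),.151),"btn .148",onz(S,c(200,383),.148))
# compare grasp-free check: button before
print("btn before .151",onz(S,(280+24.95,180+33.0-.45),.151))
E
```

```text
pinsT [(np.int32(6), np.float64(174.17), np.float64(182.17)), (np.int32(6), np.float64(196.17), np.float64(218.17))] S [(np.int32(69), np.float64(356.71), np.float64(170.54)), (np.int32(8), np.float64(353.12), np.float64(192.12)), (np.int32(6), np.float64(391.5), np.float64(208.0))]
btnT [(np.int32(34), np.float64(267.56), np.float64(194.71)), (np.int32(19), np.float64(259.16), np.float64(213.37)), (np.int32(33), np.float64(267.42), np.float64(213.97)), (np.int32(27), np.float64(264.26), np.float64(227.59))] S [(np.int32(296), np.float64(349.35), np.float64(200.08)), (np.int32(19), np.float64(291.0), np.float64(188.79)), (np.int32(17), np.float64(294.71), np.float64(196.41)), (np.int32(21), np.float64(303.67), np.float64(203.24)), (np.int32(22), np.float64(304.18), np.float64(212.14))]
S tcp [[304.0813 212.1896]] T tcp [[267.826  194.4801]]
S d/dx,dy,dz 10mm [array([1.6052, 2.3244]), array([ 2.8727, -1.1721]), array([ 0.1618, -2.0378])]
tip [306.05 209.55] btn [304.55 213.05] tip onz [ 0.544  -0.0341] btn onz .151 [ 0.5552 -0.0457] btn .148 [ 0.5532 -0.0445]
btn before .151 [ 0.5547 -0.0441]
```

The fingertips show just above and behind the button at scene-half (585–640,350), and the button face (600,385) is still clear of them. So there is no contact yet, and I'll creep down watching the force.

```bash
echo '[[[0, 0, 0.0005], 0], [[0, 0, 0.0005], 0]]' | python3 steer.py
echo '[[[0, 0, 0.0005], 0], [[0, 0, 0.0005], 0]]' | python3 steer.py
echo '[[[0, 0, 0.0005], 0], [[0, 0, 0.0005], 0]]' | python3 steer.py
```

```text
clock: 16.78
eef_pos: [0.5502, -0.0444, 0.1472]
tcp_rot: [-180.0, -0.0, 166.5]
contact_force: [0.2, -0.6, -0.0]
opening: 0.0005
finger_force: 0.0
clock: 16.95
eef_pos: [0.5502, -0.0444, 0.1467]
tcp_rot: [-180.0, -0.0, 166.5]
contact_force: [0.4, 0.2, 0.9]
opening: 0.0005
finger_force: 0.0
clock: 17.12
eef_pos: [0.5502, -0.0444, 0.1462]
tcp_rot: [180.0, -0.0, 166.5]
contact_force: [-0.1, -0.3, 0.1]
opening: 0.0005
finger_force: 0.0
```

```bash
python3 - <<'E' | tail -8
from m import *
from cell import arm, ticket, read_camera, sense
# numeric look: difference image tip location in scene vs first picture, rows/cols near button
S1=read_camera("scene");S0=S
a=S1["pixels"][203:222,296:316].astype(int).sum(2)//3
b=S0["pixels"][203:222,296:316].astype(int).sum(2)//3
for i in range(0,19,1): print(203+i,*["%3d"%v for v in a[i]])
E
python3 - <<'E'
from m import *
for i in range(205,222): print(i,*["%3d"%v for v in S["pixels"][i,296:316].astype(int).sum(1)//3])
E
```

```text
214  12  18  19  12  27  76 111 117 116 114 114 110  71  29   8  49  95 129 142 139
215  22  20   8  17  22  52  80 105 114 112 103  80  41  10  25  40  89 135 142 139
216  14  21  12  15  11  23  41  61  75  73  63  38  17  11  23  46  94 131 149 141
217   5  21  18  10  14  10  16  17  25  30  24  17  13   8  34  76 118 138 140 138
218   6   4  11  13  10   2   4   9   9   5   6  12  17  19  51 100 131 143 141 139
219   2  10   6   8   6   7   1   9  16  20   8  19   6  20  52 104 143 146 140 140
220  16  11   5   2   3  11   4   1  12   7   5  13  16  20  55 100 134 143 138 140
221  11  10  10   8   9  12  13   9   2  13  17  15   3  25  55  91 121 142 141 150
pinsT [(np.int32(6), np.float64(174.17), np.float64(182.17)), (np.int32(6), np.float64(196.17), np.float64(218.17))] S [(np.int32(69), np.float64(356.71), np.float64(170.54)), (np.int32(8), np.float64(353.12), np.float64(192.12)), (np.int32(6), np.float64(391.5), np.float64(208.0))]
btnT [(np.int32(34), np.float64(267.56), np.float64(194.71)), (np.int32(19), np.float64(259.16), np.float64(213.37)), (np.int32(33), np.float64(
[... 1096 characters left out ...]
  65   3  26  60  88 107 109
214  23  24  25  24  60 137 191 184 175 174 169 169 128  51  20  44  87 122 138 134
215  21  17  27  24  33  91 141 159 163 151 145 123  74  20  22  38  90 129 143 140
216  25  26  33  26  23  37  67  99 121 111  91  62  34  24  21  42  90 133 142 132
217  23  23  21  19  17  22  22  34  46  45  38  21  18  23  38  75 115 135 135 137
218  24  18  20  16  20  11   9   4  14  11  15  23  17  20  51  94 134 132 138 140
219  11  15  14  10  15   0  13   5   3  11  11   7   6  21  48  98 133 140 141 137
220  17  15   3   0  15  13   8  12  15   8  12  15   6  27  59 100 135 141 138 136
221  13  13  17  13   0  12   2   0   0  14   3   6  14  25  55  94 117 131 138 138
```

```bash
echo '[[[0, 0, 0.0005], 0], [[0, 0, 0.001], 0], [[0, 0, 0.001], 0]]' | python3 steer.py
echo '[[[0, 0, 0.0005], 0], [[0, 0, 0.001], 0], [[0, 0, 0.001], 0]]' | python3 steer.py
python3 - <<'E' | tail -n +3
from m import *
from cell import arm, ticket, read_camera, sense
S1=read_camera("scene");pickle.dump(S1,open("pics/scene3.pkl","wb"))
p=S1["pixels"][198:214,298:316].astype(int)
for i in range(16): print(198+i,*["%3d/%2d"%(v.sum()//3,v[0]-v[2]) for v in p[i]])
E
```

```text
clock: 17.42
eef_pos: [0.5502, -0.0444, 0.1452]
tcp_rot: [180.0, -0.0, 166.5]
contact_force: [-0.1, 0.5, 0.2]
opening: 0.0003
finger_force: 0.0
clock: 17.67
eef_pos: [0.5502, -0.0444, 0.1442]
tcp_rot: [-180.0, -0.0, 166.5]
contact_force: [-0.4, -0.4, -0.3]
opening: 0.0006
finger_force: 0.0
198  63/ 1  31/-2  22/ 5  36/ 4  46/13  46/ 8  39/15  35/10  22/ 1  16/ 0  29/ 2  52/17  55/10  54/12  48/ 8  34/ 3  25/ 0  29/ 4
199  51/-2  26/ 3  34/ 7  43/14  55/ 9  53/15  56/11  49/10  24/ 0  17/-1  32/ 4  56/11  63/11  55/15  49/ 9  27/ 7  23/ 5  32/-3
200  24/-2  25/ 1  31/ 9  46/ 9  55/ 8  60/ 9  57/13  46/10  22/ 8  17/ 1  32/ 6  50/12  59/12  54/ 8  46/11  28/ 3  19/ 4  33/ 3
201  16/ 0  25/ 7  34/ 7  44/ 4  55/14  55/15  55/14  46/ 6  18/ 4  19/ 3  29/ 7  49/13  53/ 8  49/11  31/ 3  19/-7  16/-1  24/ 1
202  15/ 1  17/ 4  33/ 3  44/15  54/ 9  54/ 9  51/11  47/ 4  21/ 3  17/ 4  34/ 2  53/16  57/15  47/14  26/-1  17/-1  13/-4  27/ 2
203  12/-3  19/-3  27/ 2  43/13  53/12  58/13  51/11  42/10  10/ 7  12/ 7  35/ 7  53/14  58/10  48/ 8  28/ 6  14/ 6   5/ 2  21/ 1
204  15/-1  11/ 2  24/11  46/
[... 570 characters left out ...]
1  45/12  44/ 8  20/ 7  19/-3   8/ 3   5/ 0   1/-1
209  23/ 1  19/ 2  11/-3  36/ 8  53/13  48/ 9  42/10  22/ 5  12/ 0  22/ 1  48/11  49/10  34/ 3   2/-6   5/-2  14/ 2  16/ 4   9/-5
210  16/ 5  12/ 2  20/-3  36/10  56/12  64/13  56/ 8  40/ 8  28/ 2  48/ 5  34/ 8  32/ 5  27/ 6   2/ 0   6/-5   2/ 0   3/-8   6/ 2
211  19/-4  14/-3  29/ 5  69/ 7  91/10  98/11  87/15  90/10  89/ 9  81/ 7  52/ 5  27/ 4   8/ 0   3/-4  11/ 2  12/ 6  10/-1  18/ 0
212  11/ 0  12/-1  38/ 7  85/ 7 115/10 116/10 122/16 119/12 121/12 112/13  86/11  31/ 6  13/-1  14/-2  20/-4  36/-1  43/-1  61/-3
213   7/-1  26/-5  46/ 6  88/10 121/ 9 113/13 122/12 126/10 123/11 119/14  86/ 8  33/ 7  10/ 7  36/-1  64/ 0  87/-1 106/-8 112/-3
```

```bash
python3 - <<'E' | tail -n +3
from m import *
def s(name,X,px): 
    r=least_squares(lambda q:(proj(S,X+[0,q[0],q[1]])-px).ravel(),[0,0]).x*1000
    print(name,proj(S,X)[0],px,"dy,dz mm",r)
s("now",np.array([.5502,-.0444,.1442]),(305.7,210.5))
s("w3",np.array([.5514,-.0433,.2515]),(308.2,187.2))
c=np.array([.5039,-.3498,.1411]);u=np.array([.673,.74,0])*.055
print("open tips proj",proj(S,c+u),proj(S,c-u),"seen (188.1,233.7) (221.9,241.2)")
E
```

```text
now [304.0234 212.9183] (305.7, 210.5) dy,dz mm [5.3221 8.8372]
w3 [306.3757 190.1752] (308.2, 187.2) dy,dz mm [ 5.3794 10.3   ]
open tips proj [[222.8404 243.8154]] [[187.3363 235.6203]] seen (188.1,233.7) (221.9,241.2)
```

```bash
echo '[[[0, 0, 0.0005], 0], [[0, 0, 0.001], 0], [[0, 0, 0.001], 0]]' | python3 steer.py
echo '[[[0, 0, 0.0005], 0], [[0, 0, 0.001], 0], [[0, 0, 0.001], 0]]' | python3 steer.py
echo '[[[0, 0, 0.0005], 0], [[0, 0, 0.0005], 0]]' | python3 steer.py
```

```text
clock: 17.97
eef_pos: [0.5502, -0.0444, 0.1432]
tcp_rot: [180.0, -0.0, 166.5]
contact_force: [-0.3, -0.3, 0.0]
opening: 0.0002
finger_force: 0.0
clock: 18.22
eef_pos: [0.5502, -0.0444, 0.1422]
tcp_rot: [-180.0, -0.0, 166.5]
contact_force: [0.2, -0.3, -0.1]
opening: 0.0002
finger_force: 0.0
clock: 18.38
eef_pos: [0.5502, -0.0444, 0.1417]
tcp_rot: [180.0, -0.0, 166.5]
contact_force: [0.0, -0.1, -0.7]
opening: 0.0005
finger_force: 0.0
```

```bash
echo '[[[0, 0, 0.0005], 0], [[0, 0, 0.001], 0], [[0, 0, 0.001], 0]]' | python3 steer.py
echo '[[[0, 0, 0.0005], 0], [[0, 0, 0.001], 0], [[0, 0, 0.001], 0]]' | python3 steer.py
echo '[[[0, 0, 0.0005], 0], [[0, 0, 0.001], 0], [[0, 0, 0.001], 0]]' | python3 steer.py
```

```text
clock: 18.63
eef_pos: [0.5502, -0.0444, 0.1407]
tcp_rot: [180.0, -0.0, 166.5]
contact_force: [0.6, -0.0, 0.3]
opening: 0.0004
finger_force: 0.0
clock: 18.88
eef_pos: [0.5502, -0.0444, 0.1397]
tcp_rot: [180.0, -0.0, 166.5]
contact_force: [-0.4, -0.6, 0.1]
opening: 0.0008
finger_force: 0.0
clock: 19.13
eef_pos: [0.5502, -0.0444, 0.1387]
tcp_rot: [180.0, -0.0, 166.5]
contact_force: [-0.7, 0.2, -0.1]
opening: 0.0005
finger_force: 0.0
```

```bash
python3 - <<'E' | tail -n +3
from m import *
from cell import arm, ticket, read_camera, sense
S1=read_camera("scene");pickle.dump(S1,open("pics/scene4.pkl","wb"))
S3=pickle.load(open("pics/scene3.pkl","rb"))
for n,Q in(("3",S3),("4",S1)):
  p=Q["pixels"][207:219,298:316].astype(int).sum(2)//3
  for i in range(12): print(n,207+i,*["%3d"%v for v in p[i]])
E
```

```text
3 207  12  10  21  46  55  57  49  27  18  19  47  54  43  18  17  14  13  16
3 208  13  12  20  42  52  56  48  26  19  27  55  45  44  20  19   8   5   1
3 209  23  19  11  36  53  48  42  22  12  22  48  49  34   2   5  14  16   9
3 210  16  12  20  36  56  64  56  40  28  48  34  32  27   2   6   2   3   6
3 211  19  14  29  69  91  98  87  90  89  81  52  27   8   3  11  12  10  18
3 212  11  12  38  85 115 116 122 119 121 112  86  31  13  14  20  36  43  61
3 213   7  26  46  88 121 113 122 126 123 119  86  33  10  36  64  87 106 112
3 214  15  13  33  80 110 116 113 115 114 101  76  27  22  51  91 127 138 136
3 215   9  11  17  48  84  97 113 111  94  78  42  17  21  42  93 134 144 142
3 216  13  18  13  14  40  65  74  76  62  43  26   8  25  49  89 132 140 140
3 217  10   8  15   9  23  22  30  26  21  19  10  17  36  80 114 140 138 140
3 218  12  18   5  10   1   6  10   2  12  13   4  18  50  95 142 144 140 147
4 207  20  18  29  44  58  58  44  33  14  29  51  57  46  27   7   3   8  14
4 208  10  13  27  43  56  54  46  31   6  32  49  58  44  28   7   8   3  13
4 209  20   9  24  39  59  58  46  20  15  31  50  53  37  13   5   9   7  17
4 210  18  15  20  37  55  52  42  18  10  30  53  48  32   8  13  11   1   2
4 211  18  20  21  54  68  61  48  28  26  51  58  39  11   1  20   6   9  16
4 212   8  18  46  80  95  87  74  66  75  87  82  36  13  17  26  35  45  61
4 213  10  20  45  94 111 105 101 106 109 105  85  32   8  31  61  87 108 108
4 214  15  15  29  80 113 121 115 116 114 108  72  23  26  47  90 126 133 136
4 215  18   8  21  46  85 106 109 107 102  81  45  13  20  41  88 134 143 145
4 216   8  14  11  20  41  62  70  75  66  39  19  14  19  47  91 131 137 137
4 217  14  13   9  14  13  24  28  26  21  15  15  15  38  79 117 141 138 134
4 218   0  16  12  10   4  11   6   2  17  10   9  21  45 101 135 141 139 140
```

```bash
echo '[[[0, 0, 0.0005], 0], [[0, 0, 0.001], 0], [[0, 0, 0.0015], 0], [[0, 0, 0.0015], 0]]' | python3 steer.py
echo '[[[0, 0, 0.0005], 0], [[0, 0, 0.001], 0], [[0, 0, 0.0015], 0], [[0, 0, 0.0015], 0]]' | python3 steer.py
echo '[[[0, 0, 0.0005], 0], [[0, 0, 0.001], 0], [[0, 0, 0.001], 0]]' | python3 steer.py
```

```text
clock: 19.52
eef_pos: [0.5502, -0.0444, 0.1371]
tcp_rot: [180.0, -0.0, 166.5]
contact_force: [-0.2, -0.1, -0.3]
opening: 0.0003
finger_force: 0.0
clock: 19.85
eef_pos: [0.5502, -0.0444, 0.1356]
tcp_rot: [-180.0, -0.0, 166.5]
contact_force: [-0.2, -0.4, 0.7]
opening: 0.0003
finger_force: 0.0
clock: 20.1
eef_pos: [0.5502, -0.0444, 0.1347]
tcp_rot: [180.0, -0.0, 166.5]
contact_force: [0.2, 0.1, -0.7]
opening: 0.0002
finger_force: 0.0
```

```bash
echo '[[[0, 0, 0.0005], 0], [[0, 0, 0.001], 0], [[0, 0, 0.001], 0]]' | python3 steer.py
echo '[[[0, 0, 0.0005], 0], [[0, 0, 0.001], 0], [[0, 0, 0.001], 0]]' | python3 steer.py
python3 - <<'E' | tail -n +3
from m import *
from cell import arm, ticket, read_camera, sense
S1=read_camera("scene");print(sense()["contact_force"])
p=S1["pixels"][208:219,298:316].astype(int).sum(2)//3
for i in range(11): print(208+i,*["%3d"%v for v in p[i]])
E
```

```text
clock: 20.35
eef_pos: [0.5502, -0.0444, 0.1337]
tcp_rot: [-180.0, -0.0, 166.5]
contact_force: [-0.1, 1.3, 1.0]
opening: 0.0001
finger_force: 0.0
clock: 20.6
eef_pos: [0.5502, -0.0444, 0.1327]
tcp_rot: [-180.0, -0.0, 166.5]
contact_force: [0.3, -0.3, 0.2]
opening: 0.0009
finger_force: 0.0
[ 0.3332 -0.5092 -0.0155]
208  12  16  27  48  55  53  42  26   5  22  49  61  48  23  17   7  16   7
209  21  23  23  39  55  52  50  28  16  35  52  54  45  14  11  14   9   5
210  12  11  12  43  56  50  41  21  17  35  50  56  35  16   9   4   4   1
211   5  21  21  41  54  55  46  19  13  35  55  51  27  10   7  11  14  17
212  14  15  37  62  69  58  50  27  21  43  57  36  17  13  18  34  49  63
213  16  11  46  78  94  75  60  56  55  76  65  31  19  33  61  89 111 112
214  16  18  31  69 101 109  97  89  97  95  71  25  13  53  91 124 139 138
215  19   9  20  49  82 101 105 109  97  80  42  16  18  44  96 133 144 139
216  15   7  15  19  44  66  80  75  63  39  19  15  20  41  94 132 144 136
217   8   9  14  10   5  19  26  29  25  18   9  14  40  76 115 140 137 136
218  10  19  17   0   4   7   3   8   7   9   1  20  51  96 139 145 141 140
```

```bash
echo '[[[0, 0, 0.0005], 0], [[0, 0, 0.001], 0], [[0, 0, 0.001], 0]]' | python3 steer.py
echo '[[[0, 0, 0.0005], 0], [[0, 0, 0.001], 0], [[0, 0, 0.001], 0]]' | python3 steer.py
echo '[[[0, 0, 0.0005], 0], [[0, 0, 0.001], 0], [[0, 0, 0.001], 0]]' | python3 steer.py
```

```text
clock: 20.9
eef_pos: [0.5502, -0.0444, 0.1317]
tcp_rot: [180.0, -0.0, 166.5]
contact_force: [1.2, -0.3, 0.9]
opening: 0.0007
finger_force: 0.0
clock: 21.15
eef_pos: [0.5502, -0.0444, 0.1307]
tcp_rot: [-180.0, -0.0, 166.5]
contact_force: [0.8, -0.0, 0.1]
opening: 0.0004
finger_force: 0.0
clock: 21.4
eef_pos: [0.5502, -0.0444, 0.1297]
tcp_rot: [-180.0, -0.0, 166.5]
contact_force: [-0.5, 0.3, -0.1]
opening: 0.0005
finger_force: 0.0
```

```bash
echo '[[[0, 0, 0.0005], 0], [[0, 0, 0.001], 0], [[0, 0, 0.001], 0]]' | python3 steer.py
echo '[[[0, 0, 0.0005], 0], [[0, 0, 0.001], 0], [[0, 0, 0.001], 0]]' | python3 steer.py
echo '[[[0, 0, 0.0005], 0], [[0, 0, 0.001], 0], [[0, 0, 0.001], 0]]' | python3 steer.py
python3 - <<'E' | tail -n +3
from m import *
from cell import arm, ticket, read_camera, sense
S1=read_camera("scene");print(sense()["contact_force"])
p=S1["pixels"][208:219,298:316].astype(int).sum(2)//3
for i in range(11): print(208+i,*["%3d"%v for v in p[i]])
E
```

```text
clock: 21.65
eef_pos: [0.5502, -0.0444, 0.1287]
tcp_rot: [-180.0, -0.0, 166.5]
contact_force: [-1.5, -0.4, -0.1]
opening: 0.0003
finger_force: 0.0
clock: 21.9
eef_pos: [0.5502, -0.0444, 0.1277]
tcp_rot: [180.0, -0.0, 166.5]
contact_force: [0.5, -0.4, 0.4]
opening: 0.0007
finger_force: 0.0
clock: 22.15
eef_pos: [0.5503, -0.0444, 0.1267]
tcp_rot: [-180.0, 0.0, 166.5]
contact_force: [0.7, -0.2, -0.2]
opening: 0.0004
finger_force: 0.1
[ 0.5335 -0.2691  0.3951]
208   8  17  34  47  52  49  47  34  15  28  53  56  43  30   9   7   2  14
209  17  13  40  48  55  57  48  24   9  35  53  58  46  17  11  21   6  12
210  12  18  27  44  55  52  44  27  14  33  54  53  42  23   6   7   7  11
211   4  14  27  46  52  55  44  22  13  33  53  55  33   8  12   1  12  16
212   9  13  20  45  57  58  41  25  14  29  58  48  28  14  20  29  51  59
213  13  19  25  44  60  54  44  25  21  39  50  35  18  35  63  91 104 116
214   8  15  25  37  63  65  56  48  47  54  49  23  18  49  89 129 136 139
215  11  20  15  39  53  72  83  80  80  60  40  20  15  43  90 136 137 141
216  21  16   7  20  38  53  75  68  59  35  23  14  18  43  96 135 141 141
217  14  16  15  17  19  16  32  28  22  18  21   9  39  75 110 140 140 139
218  11   5   8   9  11   2   3  10  14   7  10  20  51  97 139 143 136 141
```

```bash
echo '[[[0, 0, 0.0005], 0], [[0, 0, 0.001], 0], [[0, 0, 0.001], 0]]' | python3 steer.py
echo '[[[0, 0, 0.0005], 0], [[0, 0, 0.001], 0], [[0, 0, 0.001], 0]]' | python3 steer.py
```

```text
clock: 22.45
eef_pos: [0.5503, -0.0444, 0.1258]
tcp_rot: [180.0, 0.0, 166.5]
contact_force: [-0.3, 0.4, 0.6]
opening: 0.0005
finger_force: 0.5
clock: 22.7
eef_pos: [0.5504, -0.0444, 0.1248]
tcp_rot: [-180.0, 0.0, 166.5]
contact_force: [0.1, 0.3, 3.0]
opening: 0.0007
finger_force: 0.7
```

```bash
echo '[[[0, 0, 0], 0]]' | python3 steer.py|grep -E "clock|eef|contact"
echo '[[[0, 0, 0], 0]]' | python3 steer.py|grep contact
echo '[[[0, 0, 0.0003], 0], [[0, 0, 0.0003], 0]]' | python3 steer.py|grep -E "eef|contact"
echo '[[[0, 0, 0], 0]]' | python3 steer.py|grep contact;echo '[[[0, 0, 0], 0]]' | python3 steer.py|grep -E 'clock|eef|contact'
```

```text
clock: 22.78
eef_pos: [0.5504, -0.0445, 0.1249]
contact_force: [-0.0, 0.2, 1.5]
contact_force: [-0.2, -0.2, 1.2]
eef_pos: [0.5503, -0.0444, 0.1245]
contact_force: [0.0, -0.3, 1.9]
contact_force: [0.8, -0.1, 0.8]
clock: 23.2
eef_pos: [0.5504, -0.0445, 0.1246]
contact_force: [0.5, 0.5, 1.4]
```

```bash
echo '[[[0, 0, 0.0005], 0], [[0, 0, 0.0005], 0], [[0, 0, 0.0005], 0]]' | python3 steer.py|grep -E "eef|contact"
echo '[[[0, 0, 0], 0]]' | python3 steer.py|grep contact
echo '[[[0, 0, 0.0005], 0], [[0, 0, 0.0005], 0], [[0, 0, 0.0005], 0]]' | python3 steer.py|grep -E "clock|eef|contact"
echo '[[[0, 0, 0], 0]]' | python3 steer.py|grep contact
```

```text
eef_pos: [0.5503, -0.0445, 0.1241]
contact_force: [0.5, -0.1, 1.3]
contact_force: [1.1, -0.1, 1.6]
clock: 23.78
eef_pos: [0.5503, -0.0444, 0.1236]
contact_force: [0.2, 1.0, 1.6]
contact_force: [0.1, 0.1, 1.2]
```

```bash
echo '[[[0, 0, 0.0005], 0], [[0, 0, 0.0005], 0], [[0, 0, 0.0005], 0]]' | python3 steer.py|grep -E "eef|contact"
echo '[[[0, 0, 0], 0]]' | python3 steer.py|grep contact
echo '[[[0, 0, 0.0003], 0], [[0, 0, 0.0003], 0], [[0, 0, 0.0003], 0]]' | python3 steer.py|grep -E "clock|eef|contact"
echo '[[[0, 0, 0], 0]]' | python3 steer.py|grep contact
```

```text
eef_pos: [0.5505, -0.0445, 0.1233]
contact_force: [-1.6, -0.1, 4.9]
contact_force: [-0.9, 0.8, 4.7]
clock: 24.45
eef_pos: [0.5506, -0.0445, 0.1232]
contact_force: [-0.8, 0.9, 6.3]
contact_force: [-0.6, -0.1, 5.8]
```

```bash
echo '[[[0, 0, -0.0004], 0], [[0, 0, -0.0004], 0], [[0, 0, -0.0004], 0], [[0, 0, -0.0004], 0], [[0, 0, -0.0004], 0]]' | python3 steer.py|grep -E "clock|eef|contact"
echo '[[[0, 0, 0], 0], [[0, 0, 0], 0], [[0, 0, 0], 0], [[0, 0, 0], 0]]' | python3 steer.py|grep -E "clock|eef|contact"
echo '[[[0, 0, 0], 0], [[0, 0, 0], 0], [[0, 0, 0], 0], [[0, 0, 0], 0]]' | python3 steer.py|grep -E "clock|eef|contact"
```

```text
clock: 24.95
eef_pos: [0.5505, -0.0445, 0.1233]
contact_force: [-0.2, 0.1, 4.3]
clock: 25.28
eef_pos: [0.5505, -0.0445, 0.1233]
contact_force: [-0.2, 0.0, 4.8]
clock: 25.62
eef_pos: [0.5505, -0.0445, 0.1233]
contact_force: [-0.4, 0.4, 5.9]
```

```bash
echo '[[[0, 0, 0.001], 0], [[0, 0, 0.002], 0], [[0, 0, 0.003], 0], [[0, 0, 0.0035], 0], [[0, 0, 0.0035], 0]]' | python3 steer.py|grep -E "clock|eef|contact"
echo '[[[0, 0, 0.0005], 0], [[0, 0, 0.001], 0], [[0, 0, 0.001], 0]]' | python3 steer.py|grep -E "clock|eef|contact"
```

```text
clock: 26.03
eef_pos: [0.5508, -0.0445, 0.1206]
contact_force: [-2.0, 0.6, 8.9]
clock: 26.28
eef_pos: [0.551, -0.0445, 0.1204]
contact_force: [-3.1, 1.3, 12.3]
```

Bottomed out: about 2.8 mm further down, with the force stiffening to 12 N. Rising straight up off it.

```bash
echo '[[[0, 0, -0.003], 0], [[0, 0, -0.007], 0], [[0, 0, -0.015], 0], [[0, 0, -0.03], 0], [[0, 0, -0.06], 0]]' | python3 steer.py|grep -E "clock|eef|contact"
echo '[[[0, 0, -0.04], 0], [[0, 0, -0.08], 0], [[0, 0, -0.12], 0], [[0, 0, -0.14], 0], [[0, 0, -0.14], 0]]' | python3 steer.py|grep -E "clock|eef|contact"
echo '[[[-0.03, 0.03, 0], 0], [[-0.05, 0.06, 0], 0], [[-0.05, 0.06, 0], 0]]' | python3 steer.py|grep -E "clock|eef|contact"
python3 - <<'E' | tail -n +3
from m import *
from cell import arm, ticket, read_camera, sense
T1=read_camera("top");S1=read_camera("scene")
np.set_printoptions(precision=2)
S2=pickle.load(open("pics/scene2.pkl","rb"))
print(blobs(S1,255,175,white),blobs(T1,225,175,white))
for n,Q in(("t0",S),("now",S1)):
  p=Q["pixels"][208:219,298:312].astype(int).sum(2)//3
  for i in range(11): print(n,208+i,*["%3d"%v for v in p[i]])
g=lambda d:cv2.cvtColor(d["pixels"],cv2.COLOR_RGB2GRAY).astype(np.float32)
for (x,y,w,h) in[(281,180,40,60),(345,145,60,80)]:
  A=S if x==281 else S2
  print("shift",cv2.phaseCorrelate(g(A)[y:y+h,x:x+w],g(S1)[y:y+h,x:x+w]))
pickle.dump(S1,open("pics/scene5.pkl","wb"));pickle.dump(T1,open("pics/top5.pkl","wb"))
E
```

```text
clock: 26.7
eef_pos: [0.547, -0.0436, 0.1749]
contact_force: [0.5, -0.1, -0.4]
clock: 27.12
eef_pos: [0.5523, -0.0451, 0.3246]
contact_force: [1.0, -0.4, 0.6]
clock: 27.37
eef_pos: [0.6143, 0.0058, 0.3142]
contact_force: [-0.0, 0.8, -0.8]
[(np.int32(5), np.float64(326.0), np.float64(176.4)), (np.int32(9), np.float64(292.11), np.float64(188.67)), (np.int32(259), np.float64(348.73), np.float64(202.17)), (np.int32(3), np.float64(296.33), np.float64(195.67)), (np.int32(19), np.float64(303.53), np.float64(202.37))] [(np.int32(15), np.float64(226.67), np.float64(176.33)), (np.int32(122), np.float64(234.65), np.float64(182.81)), (np.int32(19), np.float64(259.16), np.float64(213.37)), (np.int32(7), np.float64(265.43), np.float64(213.43)), (np.int32(6), np.float64(262.33), np.float64(227.17))]
t0 208  16  27  27  31  85 148 172 158  82  21   8  15  27  24
t0 209  24  16  13  31  75 129 162 157 100  34   5  15  17  10
t0 210  23  22  29  65 131 171 194 191 162  94  41  12  14  15
t0 211  20  23  49 115 180 209 214 219 205 167  99  40   7  12
t0 212  28  24  69 141 198 212 220 227 217 196 157  
[... 538 characters left out ...]
35  72 103 113 113  89  50  24  13  14  13
now 211  22   9  29  63 108 123 129 125 115  92  54  13   5  13
now 212  17  10  43  91 122 127 131 131 134 114  88  41   6  12
now 213  11  24  45  95 120 125 125 131 126 113  90  36  16  15
now 214   4  20  33  76 114 113 119 116 111 109  68  28  19  28
now 215  15  16  24  51  87 104 109 110  95  80  48  17  21  35
now 216  13  13  10  23  41  61  80  79  64  46  20  15  24  36
now 217  14  16  17  19  13  23  25  22  29  12  14  20  38  58
now 218  10  11  12   6   9  11   8  10   3  12  11  19  50  85
shift ((0.25692543454585604, -0.26419564433089704), 0.7076871434847514)
shift ((-0.013276079969607224, -0.14381585355329918), 0.8221887727578481)
```

```bash
echo '[[[0, 0, 0], 0], [[0, 0, 0], 0], [[0, 0, 0], 0]]' | python3 steer.py|grep -E "clock|contact"; python3 -c "
from cell import arm, ticket, read_camera, sense
print(ticket.close_job())"
```

```text
clock: 27.72
contact_force: [-0.3, -0.3, 0.5]
the job is handed in; nothing more can be done
None
```

The job is handed in at about 28 s: the jug sits on both pins within about 1° of side-on, the release was held at the first stop for about 1.5 s, pressed fully down and let up, and the camera did not visibly move.

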